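# Raise the heavy lid of the scrap box with its lever

### The arm

A 6-joint arm with a two-finger parallel gripper is mounted at the origin on the work surface. World frame = base frame: x ahead of the robot, y to its left, z up, the work surface at z = 0. Lengths are in m, angles in rad, forces in N, time in s.
With the tool pointing down it reaches from about 0.275 to 0.825 m from the base axis. Payload 5.2 kg.
Tool frame: the origin (TCP) lies midway between the tips of the shut fingers; the grasp point (between the pads) lies 19 mm behind it; z points along the fingers, y is the line along which they close (so a half turn about z gives the same grasp; the last joint's range is limited). The gripper opens to 93 mm and grips with 3 to 60 N. Pads are 15 mm wide; open, the fingers measure 128 mm over their backs; the gripper's body (75 mm by 188 mm) begins 65 mm behind the grasp point.
Start: joints at [1.137, 0.259, 1.535, -0, 1.348, -0.203], TCP at [0.126, 0.535, 0.219] pointing down, gripper open.
Joint ranges: [-3.14, 3.14], [-0.91, 2.08], [0.19, 2.58], [-1.22, 4.36], [0.22, 2.71], [-3.12, 3.12]. Speed limits (rad/s): [2.57, 2.57, 3.14, 3.14, 3.14, 3.14].

### API

Orientations are given as a 3x3 rotation matrix whose columns are the frame's x, y, z axes.
In Python, from cell import env, snapshot, camera_model, job_done gives the robot as it stands (env), with the cameras as plain functions and the job as plain functions.
- The arm moves only by the shell command python3 drive.py 'ROWS' [OPENING] [FORCE]. ROWS is a JSON object with one list for each field, all of the same length, 1 to 12, a row being the entries at one place: tx, ty, tz (the shift in shares of the most that a row can go, 1 being 62.5 mm), wx, wy, wz (a rotation vector in normalised numbers (1 is pi rad)); each row shifts and turns the commanded pose from where the row before left it, along the tool's axes as they then stand; what a row does not reach is not made up. A row lasts 1/8 s, in which the tool goes at most 0.0625 m and 0.188 rad, less where a joint would pass 70% of its speed; a pose out of reach is approached as far as the arm can. OPENING is the finger opening in m, set as the command begins (- or left out keeps the last). The fingers move at their own pace and stop on an object; FORCE is the grip in N (left out, the last holds). Time passes only in rows, so rows that do not move let the fingers close. It prints the time, the measured TCP pose, the force, the opening and the grip force at its end. No shift or turn number may pass 1 either way. Input that does not fit is refused with a message, and nothing moves.
- env.read_state(): the state, without advancing time (a new reading comes with each control period).
- snapshot(name): name is "scene" or "top" or "wrist"; returns the picture (400x640x3 uint8, red, green, blue); there is no depth.
- camera_model(name): a dict with "camera_matrix" (3x3 intrinsics, pixels), "camera_from_world" (4x4, takes a point from world to camera coordinates). Camera axes: x right, y down, z forward; pixel columns grow to the right and rows downward; lengths in m; the calibration is good to about 2 mm. A picture is of the moment at which its call begins: read the wrist's pose just before it. camera_model takes no time and is no camera call; for the wrist camera it gives the pose at the moment of the call.
- job_done(): hands the job in; it is judged then, once.
The state is a dict: "t": time; "joint_positions": joint angles; "joint_velocities": joint speeds; "joint_torque": joint torques, N m; "tool_pos": TCP position; "orientation": TCP orientation; "ft_force": force on the tool from outside, world axes, zero at the start; "wrist_torque": the same for the moment, N m; "gripper_width": finger opening in m; "grip_force": force on a finger pad.
Only numpy, scipy, OpenCV 4.12 (cv2) and the standard library are available. Lean on these libraries where they do the work, as an engineer would, in place of code of your own. Each camera call takes 0.05 s, during which the arm holds its last target. There are 200 camera calls.

### The job

Open the steel scrap box with its bent lever: with the fingertips, push the lever along its guide towards the box until its shoulders stop against the guide posts and its steel toe lies under the lid's lip, then press the pad at its long end down until the arm sits on the rubber stop and the heavy lid is fully raised. Finish while still holding the pad down with the lid up. Do not lift the lever out of its guide, do not touch the lid itself, and leave everything else on the bench where it stands.

Things in the scene. Friction and masses are not known exactly. Their poses are not given: they have to be found in the camera images.
- station: Fixed grey steel station, one piece. Origin on the bench under the fulcrum; x runs along the lever guide from the long end to the box, z up. Base plate 460 x 70 x 5 mm (x -185 to +275). Two guide posts, 75 mm tall, 36 mm along x, stand either side of x = 0, gap 18.4 mm, outer faces at y = +-19. Open scrap box: x 140 to 270, 190 mm wide, 74 mm tall.
- fulcrum (a point): Top of the round steel fulcrum between the guide posts (a bar of radius 12 mm across the guide), 45 mm above the bench at station x = 0. A flat bed of the same height runs from it to station x = 85. Axes as the station's. Pressing turns the lever about this point.
- stop (a point): Centre of the top of the rubber stop, an upright cylinder of radius 12 mm on the base plate: station x = -150, 33 mm above the bench. The long arm comes down on it.
- lever: Loose bent lever, about 0.57 kg, resting in the guide, its heavy toe half flat on the bed. Origin on its underside, over the fulcrum when home; starts drawn back, at station x = -38 to -50 mm. x runs along the flat half to the box, z up. Aluminium bar 16 x 8 mm, flat for x > -45; behind that the long arm rises at 24 deg for 165 mm to the pad. Pushing it along takes about 3 to 6 N.
- shoulder (a point): Middle of the front face of the lever's shoulders, a 36 mm wide cross bar at lever x = -19.5 mm, 4 mm above its underside. When home it stops against the guide posts' near faces (station x = -18 mm).
- pad (a point): Centre of the top face of the black pad on the lever's long end (46 mm along the arm, 32 mm wide, 16 mm thick, rising with the arm). Lever frame x = -165, z = 80 mm; at the start about 125 mm above the bench. Pressing takes 5 to 10 N and turns the lever about 0.38 rad until the arm meets the rubber stop; the pad is then about level. Let go, it comes back up.
- pad_end (a point): Centre of the end face of pad and arm at the long end, the face to push to slide the lever home: 32 mm wide, 24 mm tall, leaning with the arm. In the lever frame at x = -191, z = 78 mm.
- toe (a point): Top front edge, middle, of the lever's dark steel toe block (52 x 40 x 26 mm): lever frame x = 130, z = 26 mm. At station x = 130 when home, 40 mm behind the lip's edge and 5 mm below the lid.
- lip (a point): Middle of the lid's free edge (its top side), which overhangs the box by 50 mm towards the lever: station x = 90, 82 mm above the bench when shut.
- flap (a joint): Heavy hinged steel lid of the box, 180 x 190 x 6 mm, about 1.5 kg, hinged along the box's far edge (station x = 270). Value = opening angle in rad: 0 shut, about 0.26 with the lever home and down on its stop. Falls shut by itself.
- spool: Bystander: spool of copper wire standing upright, 60 mm diameter, 48 mm tall, origin under its centre, beside the lever on its left.
- flux_tin: Bystander: small round steel tin, 52 mm diameter, 45 mm tall, origin under its centre, beside the lever on its right.
- glass_block: Bystander: flat green glass block 50 x 50 x 22 mm, origin under its centre, right of the guide.
- screwdriver: Bystander: screwdriver lying on the bench, far right, origin under its middle.
- tape_dispenser: Bystander: heavy grey tape dispenser 150 x 60 x 104 mm, origin under its centre, left near the robot.
- pliers: Bystander: pliers lying on the bench, 150 mm long, right near the robot.
- calculator: Bystander: pocket calculator 110 x 75 x 16 mm, origin under its centre, on the right.

How it is judged:
By the outcome, as a careful person would: the job done as asked, in the order asked, and still so for the second after the job is handed in, while the arm keeps its last pose, push and grip.
It also fails if it takes over 42 s, if anything falls off the work surface, if the arm or the gripper's body presses on something with over 40 N, if the wrist force passes 120 N, or if a joint passes its speed limit or range.

## Working session

There is one attempt and no reset: what is moved stays moved. The work goes in short steps, Python scripts to look and compute and a shell command to move; the robot and the scene stay as the last step left them, time stands still between calls to the robot, and variables do not carry over. Pictures are saved under pics/ and viewed, at most 10 in all, crops included, and the job is handed in when it is done.

```bash
ls; mkdir -p pics
python3 - <<'E'
from cell import env, snapshot, camera_model, job_done
import cv2
for n in("scene","top"):
    im=snapshot(n); cv2.imwrite(f"pics/{n}0.png",im[:,:,::-1])
    c=camera_model(n);print(n,c["camera_matrix"].round(1).tolist(),c["camera_from_world"].round(3).tolist())
s=env.read_state();print(s["t"],s["tool_pos"],s["orientation"],s["ft_force"],s["gripper_width"])
E
```

```text
cell.py
drive.py
pics
scene [[409.7, 0.0, 322.5], [0.0, 409.7, 197.7], [0.0, 0.0, 1.0]] [[-0.831, 0.556, -0.008, 0.455], [0.457, 0.675, -0.579, -0.157], [-0.316, -0.485, -0.815, 1.34], [0.0, 0.0, 0.0, 1.0]]
top [[484.2, 0.0, 321.4], [0.0, 484.2, 209.3], [0.0, 0.0, 1.0]] [[-0.079, -0.997, -0.005, 0.008], [-0.971, 0.078, -0.226, 0.553], [0.226, -0.013, -0.974, 1.494], [0.0, 0.0, 0.0, 1.0]]
0.1 [0.12561193 0.53495556 0.21790799] [[-9.73473586e-01  2.28798428e-01 -6.76633550e-04]
 [ 2.28799213e-01  9.73472470e-01 -1.50680582e-03]
 [ 3.13929331e-04 -1.62164888e-03 -9.99998636e-01]] [ 0.25206192 -0.26036893 -0.04934184] 0.09313309938399908
```

View pics/scene0.png

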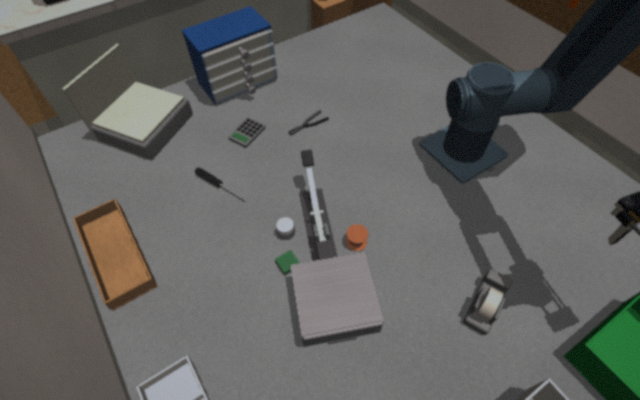

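View pics/top0.png

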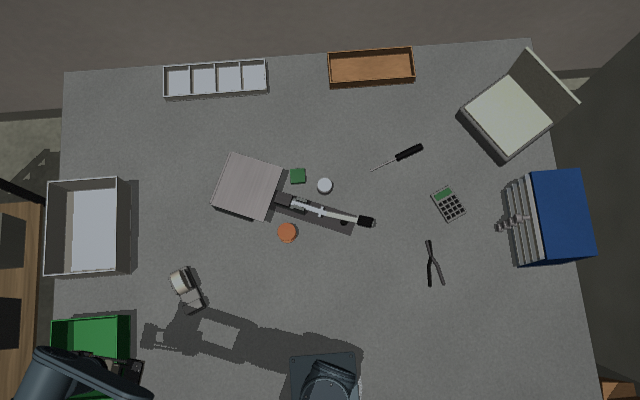

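The scene picture shows the lever with its black pad at (308,158) and the lid at (335,295). The top picture shows the pad at (367,222), the lid at (248,187), the spool at (288,232) and the tin at (324,186). I'll crop both to get accurate corners.

Run:
```python
import cv2
a=cv2.imread("pics/top0.png")[140:250,200:390]
b=cv2.imread("pics/scene0.png")[140:350,270:400]
cv2.imwrite("pics/c1.png",cv2.resize(a,None,fx=4,fy=4,interpolation=cv2.INTER_CUBIC))
cv2.imwrite("pics/c2.png",cv2.resize(b,None,fx=2.8,fy=2.8,interpolation=cv2.INTER_CUBIC))
```

```text
(no output)
```

View pics/c1.png

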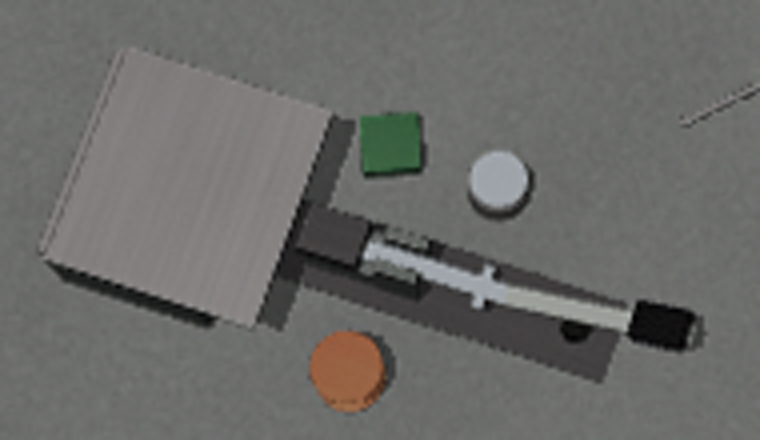

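View pics/c2.png

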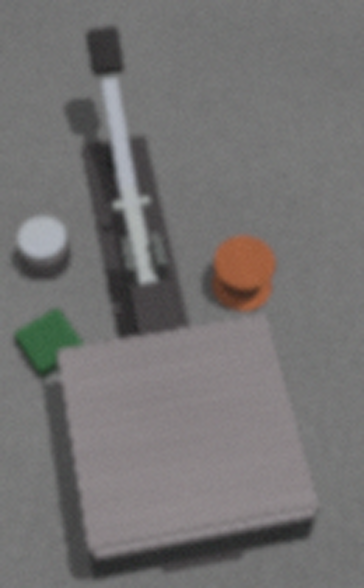

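The crops show the lip corners at (333,113) and (253,327), the pad at about (664,326) and the shoulders at (484,287) in crop 1. In crop 2 the pad is at (105,50) and the lip corners are at (60,350) and (265,318).

```bash
cat > h.py <<'E'
import numpy as np
from cell import env, snapshot, camera_model, job_done
def ray(n,u,v):
    c=camera_model(n);T=np.array(c["camera_from_world"]);R=T[:3,:3]
    d=R.T@np.linalg.inv(c["camera_matrix"])@np.array([u,v,1.]);return -R.T@T[:3,3],d/np.linalg.norm(d)
def onz(n,u,v,z):
    o,d=ray(n,u,v);return o+d*(z-o[2])/d[2]
def tri(a,b):
    (o,d),(p,e)=ray(*a),ray(*b);s=np.linalg.lstsq(np.c_[d,-e],p-o,rcond=None)[0]
    x,y=o+d*s[0],p+e*s[1];return (x+y)/2,np.linalg.norm(x-y)
def c1(u,v):return "top",200+(u+.5)/4-.5,140+(v+.5)/4-.5
def c2(u,v):return "scene",270+(u+.5)/2.8-.5,140+(v+.5)/2.8-.5
E
python3 - <<'E'
from h import *
np.set_printoptions(precision=4,suppress=True)
L=[onz(*c1(*p),.082) for p in((333,113),(253,327),(125,48),(43,255))]
S=[onz(*c2(*p),.082) for p in((60,350),(265,318),(92,554),(315,508))]
for n,P in(("top",L),("scene",S)):
    m=(P[0]+P[1])/2; h=(P[2]+P[3])/2; e=P[1]-P[0]; x=h-m
    print(n,np.array(P)[:,:2].tolist(),"mid",m,"len",np.linalg.norm(e),np.linalg.norm(x),"yaw axis",np.arctan2(x[1],x[0]),"yaw edge",np.arctan2(e[1],e[0])+np.pi/2,np.arctan2(e[1],e[0])-np.pi/2)
print("pad",tri(c1(664,326),c2(105,50)))
print("shoulder",onz(*c1(484,287),.053),onz(*c2(130,203),.053))
print("plate end",onz(*c1(603,382),.005),onz(*c1(622,325),.005))
for n,a,b,z in(("spool",(347,370),(244,263),.048),("tin",(498,180),(42,241),.045)):print(n,onz(*c1(*a),z),onz(*c2(*b),z))
E
```

```text
top [[0.6945849101204982, 0.0778613708644554], [0.5228737388580471, 0.15168917782945707], [0.763869643737785, 0.24405003164297578], [0.594823243976275, 0.31568792329429557]] mid [0.6087 0.1148 0.082 ] len 0.1869097948679639 0.17956254720355616 yaw axis 1.1666074790948562 yaw edge 4.306330226061565 1.164737572471772
scene [[0.6934698716045413, 0.07984971280402786], [0.5239739782310903, 0.1558918122736469], [0.764816112585142, 0.24668127789763872], [0.5947311269968678, 0.3164615946706808]] mid [0.6087 0.1179 0.082 ] len 0.18577206130689222 0.17845518745339195 yaw axis 1.1612985631975112 yaw edge 4.290669249735368 1.1490765961455751
pad (array([ 0.4892, -0.1669,  0.1186]), np.float64(0.003334952232640205))
shoulder [ 0.5472 -0.0331  0.053 ] [ 0.5468 -0.032   0.053 ]
plate end [ 0.4702 -0.1251  0.005 ] [ 0.5167 -0.1453  0.005 ]
spool [0.4889 0.082  0.048 ] [0.492  0.0845 0.048 ]
tin [ 0.6382 -0.0518  0.045 ] [ 0.64   -0.0475  0.045 ]
```

```bash
cat >> h.py <<'E'
from scipy.spatial.transform import Rotation as Ro
np.set_printoptions(precision=4,suppress=True)
yaw=1.160;X=np.array([np.cos(yaw),np.sin(yaw),0]);Z=np.array([0,0,1.]);Y=np.cross(Z,X);S=np.c_[X,Y,Z]
O=np.array([.6087,.1163,0])-.09*X
def toolR(a): # tool tilted by a about station y, fingertips leaning back
    z=np.array([-np.sin(a),0,-np.cos(a)]);y=np.array([0,-1.,0]);return S@np.c_[np.cross(y,z),y,z]
def go(p,a):
    "station point p, tilt a: needed move in tool axes, and turn"
    s=env.read_state();R=np.array(s["orientation"]);t=np.array(s["tool_pos"])
    print("t",s["t"],"stn",S.T@(t-O),"F stn",S.T@s["ft_force"])
    print("move",R.T@(O+S@np.array(p)-t),"turn",Ro.from_matrix(R.T@toolR(a)).as_rotvec(),"move in turned axes",toolR(a).T@(O+S@np.array(p)-t))
A=np.radians(24);n=np.array([-np.cos(A),0,np.sin(A)]);zt=np.array([-np.sin(A),0,-np.cos(A)])
face=np.array([-.237,-.002,.123])
E
python3 -c "
from h import *
go(face+.0325*n-.07*zt,A)"
```

```text
t 0.1 stn [0.2809 0.6101 0.2179] F stn [-0.138  -0.3351 -0.0493]
move [-0.5093 -0.6203  0.0186] turn [ 0.3646 -0.3043  1.7224] move in turned axes [-0.467   0.6121  0.2274]
```

The manual's scale: shifts go in shares of 62.5 mm and turns go in shares of pi rad. Converting my numbers, -0.048 m is -0.768, -0.039 m is -0.624.

```bash
python3 drive.py '{"tx":[-0.624,-0.624,-0.624,-0.624,-0.624,-0.624,-0.624,-0.624,-0.624,-0.624,-0.624,-0.624],"ty":[-0.768,-0.768,-0.768,-0.768,-0.768,-0.768,-0.768,-0.768,-0.768,-0.768,-0.768,-0.768],"tz":[0,0,0,0,0,0,0,0,0,0,0,0],"wx":[0,0,0,0,0,0,0,0,0,0,0,0],"wy":[0,0,0,0,0,0,0,0,0,0,0,0],"wz":[0,0,0,0,0,0,0,0,0,0,0,0]}' 0 20
python3 -c "
from h import *
go(face+.0325*n-.07*zt,A)"
```

```text
t: 1.6
tool_pos: [0.45, -0.1344, 0.2184]
orientation: [[-0.973, 0.229, -0.0], [0.229, 0.973, 0.0], [0.0, 0.0, -1.0]]
ft_force: [0.1, 0.2, -0.4]
gripper_width: 0.0002
grip_force: 0.0
t 1.6 stn [-0.2032  0.0454  0.2184] F stn [ 0.2786 -0.0204 -0.4301]
move [-0.0404 -0.0429  0.0183] turn [ 0.3661 -0.306   1.7215] move in turned axes [-0.0246  0.0474  0.0309]
```

Finish the translation, then turn in 10 rows.

In the tool's units: -0.043 m is -0.688, -0.04 m is -0.64, 0.1722 rad is 0.0548.

```bash
python3 drive.py '{"tx":[-0.64,0,0,0,0,0,0,0,0,0,0],"ty":[-0.688,0,0,0,0,0,0,0,0,0,0],"tz":[0,0,0,0,0,0,0,0,0,0,0],"wx":[0,0.0117,0.0117,0.0117,0.0117,0.0117,0.0117,0.0117,0.0117,0.0117,0.0117],"wy":[0,-0.0097,-0.0097,-0.0097,-0.0097,-0.0097,-0.0097,-0.0097,-0.0097,-0.0097,-0.0097],"wz":[0,0.0548,0.0548,0.0548,0.0548,0.0548,0.0548,0.0548,0.0548,0.0548,0.0548]}'
python3 - <<'E'
from h import *
import cv2
go(face+.0325*n-.07*zt,A)
go(face+.0325*n+.01*zt,A)
a=snapshot("top")[140:260,290:440,::-1]; b=snapshot("scene")[90:230,240:400,::-1]
cv2.imwrite("pics/d.png",np.hstack([cv2.resize(a,(400,320),interpolation=2),cv2.resize(b,(366,320),interpolation=2)]))
E
```

```text
t: 2.98
tool_pos: [0.4784, -0.183, 0.2183]
orientation: [[0.369, 0.915, -0.164], [0.835, -0.404, -0.374], [-0.408, 0.001, -0.913]]
ft_force: [-0.5, -0.0, -0.8]
gripper_width: 0.0005
grip_force: 0.0
t 2.975 stn [-0.2365 -0.0001  0.2183] F stn [-0.2193  0.4172 -0.7597]
move [0.0058 0.0019 0.0173] turn [-0.0012  0.0015 -0.005 ] move in turned axes [0.0058 0.0019 0.0173]
t 2.975 stn [-0.2365 -0.0001  0.2183] F stn [-0.2193  0.4172 -0.7597]
move [0.0059 0.002  0.0973] turn [-0.0012  0.0015 -0.005 ] move in turned axes [0.0058 0.0019 0.0973]
```

View pics/d.png

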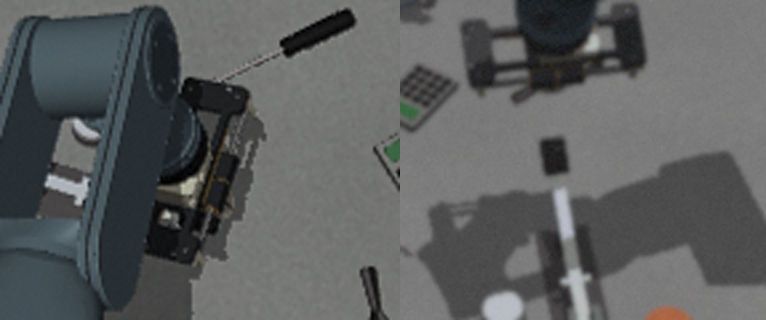

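The tool is behind and above the pad, which is clear at (555,155) in the right half. Next I descend behind the end face.

In the tool's units: 0.05 m is 0.8, 0.047 m is 0.752, -0.005 rad is -0.0016.

```bash
python3 drive.py '{"tx":[0,0,0],"ty":[0.032,0,0],"tz":[0.8,0.752,0],"wx":[0,0,0],"wy":[0,0,0],"wz":[0,-0.0016,0]}'
python3 - <<'E'
from h import *
import cv2
go(face+.0075*n+.01*zt,A)
b=snapshot("scene")[90:230,240:400,::-1]
cv2.imwrite("pics/e.png",cv2.resize(b,None,fx=4,fy=4,interpolation=2))
E
```

```text
t: 3.45
tool_pos: [0.4617, -0.2201, 0.1273]
orientation: [[0.356, 0.919, -0.169], [0.841, -0.394, -0.37], [-0.407, -0.01, -0.914]]
ft_force: [0.3, 0.6, 0.3]
gripper_width: 0.0004
grip_force: 0.0
t 3.45 stn [-0.2771  0.0004  0.1273] F stn [ 0.7121 -0.0296  0.3246]
move [ 0.0308  0.0027 -0.0024] turn [-0.0068 -0.0001  0.0094] move in turned axes [ 0.0309  0.0024 -0.0024]
```

View pics/e.png

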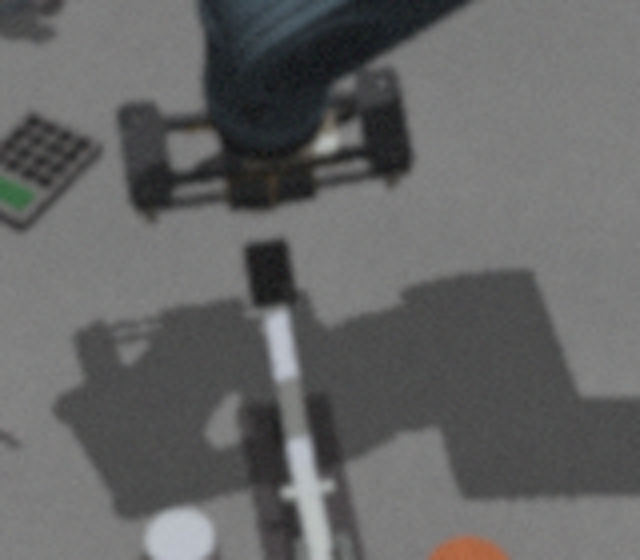

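Aligned with the pad at (270,272). Approaching to about 8 mm, then slow steps.

In the tool's units: 0.012 m is 0.192, 0.0025 m is 0.04, 0.009 rad is 0.0029.

```bash
python3 drive.py '{"tx":[0.192,0.192,0],"ty":[0.04,0,0],"tz":[-0.016,-0.016,0],"wx":[0,0,0],"wy":[0,0,0],"wz":[0.0029,0,0]}'; python3 drive.py '{"tx":[0.0736,0.0736,0],"ty":[0,0,0],"tz":[-0.032,-0.032,0],"wx":[0,0,0],"wy":[0,0,0],"wz":[0,0,0]}' ;python3 -c "
from h import *
go(face,A)"
```

```text
t: 3.88
tool_pos: [0.4773, -0.1992, 0.1226]
orientation: [[0.367, 0.916, -0.16], [0.837, -0.4, -0.374], [-0.407, 0.003, -0.914]]
ft_force: [-0.3, 0.5, -0.1]
gripper_width: 0.0005
grip_force: 0.0
t: 4.25
tool_pos: [0.4803, -0.1914, 0.1223]
orientation: [[0.368, 0.916, -0.162], [0.836, -0.402, -0.374], [-0.407, 0.002, -0.913]]
ft_force: [-1.0, -2.8, 1.3]
gripper_width: 0.0007
grip_force: 1.4
t 4.25 stn [-0.2434 -0.0052  0.1223] F stn [-2.9173 -0.1929  1.3235]
move [ 0.0055 -0.0032 -0.0032] turn [ 0.0007  0.0007 -0.0038] move in turned axes [ 0.0055 -0.0032 -0.0032]
```

Contact, with the force along the face normal. Pushing home slowly.

```bash
python3 drive.py '{"tx":[0.0736,0.0736,0.0736,0.0736],"ty":[-0.016,0,0,0],"tz":[-0.032,-0.032,-0.032,-0.032],"wx":[0,0,0,0],"wy":[0,0,0,0],"wz":[0,0,0,0]}'; python3 drive.py '{"tx":[0.0736,0.0736,0.0736],"ty":[0,0,0],"tz":[-0.032,-0.032,-0.032],"wx":[0,0,0],"wy":[0,0,0],"wz":[0,0,0]}';python3 -c "
from h import *
go(face,A)"
```

```text
t: 4.75
tool_pos: [0.4871, -0.1735, 0.1224]
orientation: [[0.368, 0.915, -0.163], [0.835, -0.403, -0.375], [-0.409, 0.002, -0.913]]
ft_force: [-2.4, -5.2, 3.1]
gripper_width: 0.0002
grip_force: 3.2
t: 5.12
tool_pos: [0.4931, -0.1599, 0.1225]
orientation: [[0.368, 0.915, -0.163], [0.835, -0.403, -0.375], [-0.409, 0.002, -0.913]]
ft_force: [-3.4, -6.0, 2.9]
gripper_width: 0.0007
grip_force: 3.7
t 5.125 stn [-0.2094 -0.0044  0.1225] F stn [-6.8886  0.7482  2.9269]
move [-0.0254 -0.0023  0.0108] turn [ 0.0005  0.0025 -0.0043] move in turned axes [-0.0254 -0.0024  0.0107]
```

In the tool's units: 0.0037 m is 0.0592, 0.0027 m is 0.0432.

```bash
for i in 1; do python3 drive.py '{"tx":[0.0592,0.0432],"ty":[0,0],"tz":[-0.0256,-0.0192],"wx":[0,0],"wy":[0,0],"wz":[0,0]}'; python3 drive.py '{"tx":[0.0288,0.0288],"ty":[0,0],"tz":[-0.0128,-0.0128],"wx":[0,0],"wy":[0,0],"wz":[0,0]}'; done | grep -E "pos|force"; python3 -c "
from h import *
go(face,A)"
```

```text
tool_pos: [0.4959, -0.1536, 0.1225]
ft_force: [-2.9, -5.9, 4.3]
grip_force: 3.8
tool_pos: [0.4964, -0.1521, 0.1229]
ft_force: [-6.6, -17.8, 3.0]
grip_force: 9.4
t 5.625 stn [-0.2009 -0.0042  0.1229] F stn [-18.9595  -1.0301   3.0159]
move [-0.033  -0.0021  0.0148] turn [-0.0004  0.0072 -0.0037] move in turned axes [-0.0331 -0.0022  0.0146]
```

Firm stop at 19 N with TCP x = -0.201, which matches home. Backing off, lifting, and moving over the pad, then checking with the camera.

In the tool's units: -0.05 m is -0.8, 0.025 m is 0.4.

```bash
python3 drive.py '{"tx":[-0.32,0,0.4,0.4,0],"ty":[0,0,0,0,0],"tz":[0,-0.8,0,0,0],"wx":[0,0,0,0,0],"wy":[0,0,0,0,0],"wz":[0,0,0,0,0]}';python3 - <<'E'
from h import *
import cv2
go([-.165,-.003,.125],A)
b=snapshot("scene")[110:270,250:410,::-1]
cv2.imwrite("pics/f.png",cv2.resize(b,None,fx=3.7,fy=3.7,interpolation=2))
E
```

```text
t: 6.25
tool_pos: [0.5171, -0.1039, 0.1545]
orientation: [[0.367, 0.916, -0.162], [0.837, -0.401, -0.372], [-0.406, 0.001, -0.914]]
ft_force: [-0.2, 0.6, -0.3]
gripper_width: 0.0007
grip_force: 0.0
t 6.25 stn [-0.1484 -0.004   0.1545] F stn [ 0.4861  0.4744 -0.2736]
move [-0.0032 -0.0009  0.0337] turn [ 0.0001 -0.0009 -0.002 ] move in turned axes [-0.0031 -0.001   0.0337]
```

View pics/f.png

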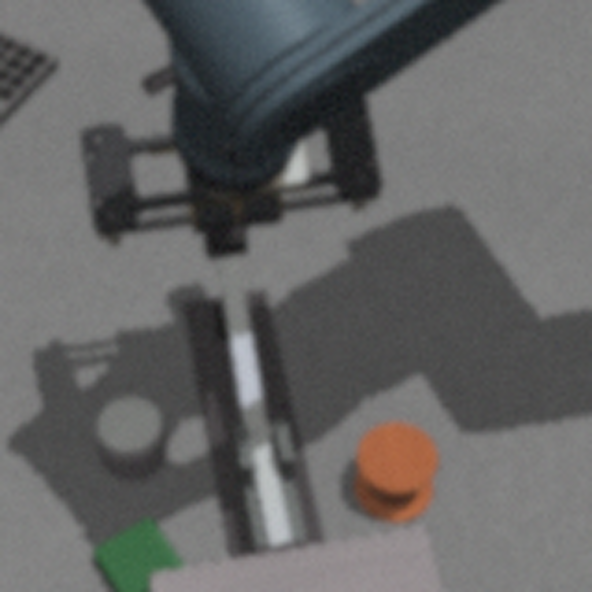

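The shoulders are against the posts at about (265,425), the toe is under the lip at about (270,545), and the bystanders are untouched. Next I make contact with the pad.

In the tool's units: 0.024 m is 0.384, 0.006 m is 0.096.

```bash
python3 drive.py '{"tx":[-0.048,0,0,0,0],"ty":[-0.016,0,0,0,0],"tz":[0.384,0.096,0.032,0.016,0],"wx":[0,0,0,0,0],"wy":[0,0,0,0,0],"wz":[0,0,0,0,0]}';python3 -c "
from h import *
go([-.165,-.003,.125],A)"
```

```text
t: 6.92
tool_pos: [0.51, -0.1195, 0.1267]
orientation: [[0.369, 0.915, -0.161], [0.836, -0.402, -0.373], [-0.407, 0.003, -0.914]]
ft_force: [0.4, 0.6, 0.2]
gripper_width: 0.0002
grip_force: 0.0
t 6.925 stn [-0.1656 -0.0037  0.1267] F stn [ 0.6874 -0.116   0.1908]
move [ 0.0012 -0.0007  0.0013] turn [ 0.0013  0.0001 -0.0041] move in turned axes [ 0.0012 -0.0007  0.0013]
```

In the tool's units: 0.0087 m is 0.1392, 0.002 m is 0.032, 0.0475 rad is 0.0151.

```bash
python3 drive.py '{"tx":[0,0.0048,0.0048,0.0048],"ty":[0,0,0,0],"tz":[0.032,0.1392,0.1392,0.1392],"wx":[0,0,0,0],"wy":[0,0.0151,0.0151,0.0151],"wz":[0,0,0,0]}';python3 -c "
from h import *
go([-.165,-.003,.125],A)"
```

```text
t: 7.42
tool_pos: [0.5077, -0.1284, 0.1017]
orientation: [[0.388, 0.916, -0.103], [0.881, -0.401, -0.251], [-0.272, 0.007, -0.962]]
ft_force: [0.2, 2.2, 11.4]
gripper_width: 0.0004
grip_force: 5.8
t 7.425 stn [-0.1746 -0.0051  0.1017] F stn [ 2.1301  0.6625 11.4361]
move [ 0.003 -0.002 -0.025] turn [ 0.0055 -0.1439 -0.0044] move in turned axes [-0.0007 -0.0021 -0.0252]
```

In the tool's units: 0.0087 m is 0.1392, 0.0009 m is 0.0144, 0.0475 rad is 0.0151.

```bash
python3 drive.py '{"tx":[0.0144,0.0096,0.0096],"ty":[0.008,0,0],"tz":[0.1392,0.1392,0.1392],"wx":[0,0,0],"wy":[0.0151,0.0151,0.0151],"wz":[0,0,0]}'|grep force;python3 drive.py '{"tx":[0.008,0.0048],"ty":[0,0],"tz":[0.1392,0.08],"wx":[0,0],"wy":[0.0151,0.0095],"wz":[0,0]}'|grep force;python3 - <<'E'
from h import *
import cv2
go([-.183,-.004,.058],np.radians(2.2))
b=snapshot("scene")[110:340,250:410,::-1]
cv2.imwrite("pics/g.png",cv2.resize(b,None,fx=2.6,fy=2.6,interpolation=2))
E
```

```text
ft_force: [-4.1, -6.7, 13.9]
grip_force: 6.3
ft_force: [-4.0, -8.3, 12.7]
grip_force: 6.1
t 8.05 stn [-0.1826 -0.0063  0.0624] F stn [-9.1861  0.4073 12.7416]
move [-0.0001 -0.0024  0.0044] turn [ 0.007   0.0216 -0.0029] move in turned axes [-0.0002 -0.0023  0.0044]
```

View pics/g.png

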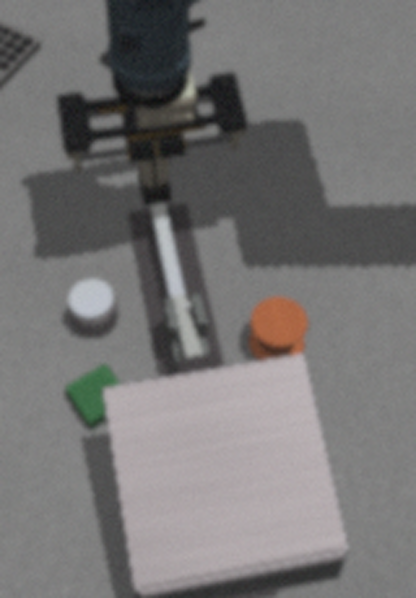

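The lid is visibly raised, with its lip now around row 375, and the forward push keeps the lever home. Continuing onto the stop.

In the tool's units: 0.003 m is 0.048, 0.002 m is 0.032, 0.015 rad is 0.0048.

```bash
python3 drive.py '{"tx":[0,0,0],"ty":[0,0,0],"tz":[0.048,0.032,0],"wx":[0,0,0],"wy":[0.0048,0.0022,0],"wz":[0,0,0]}'|grep -E "force|pos";python3 drive.py '{"tx":[0,0],"ty":[0,0],"tz":[0.032,0],"wx":[0,0],"wy":[0,0],"wz":[0,0]}'|grep -E "force|pos";python3 -c "
from h import *
go([-.183,-.004,.058],np.radians(2.2))"
```

```text
tool_pos: [0.5058, -0.1364, 0.0586]
ft_force: [-6.6, -6.9, 21.0]
grip_force: 10.2
tool_pos: [0.5059, -0.1365, 0.0583]
ft_force: [-11.2, -5.3, 35.7]
grip_force: 17.6
t 8.725 stn [-0.1828 -0.0067  0.0583] F stn [-9.3534  8.0879 35.7181]
move [-0.0002 -0.0027  0.0003] turn [ 0.0087  0.0011 -0.0022] move in turned axes [-0.0002 -0.0027  0.0003]
```

On the stop: the force rises steeply without travel. Easing 1 mm, then comparing the lip corners with the expected 0.26 rad.

In the tool's units: -0.001 m is -0.016.

```bash
python3 drive.py '{"tx":[0,0,0],"ty":[0,0,0],"tz":[-0.016,0,0],"wx":[0,0,0],"wy":[0,0,0],"wz":[0,0,0]}'|grep -E "force|pos"
python3 - <<'E'
from h import *
import cv2
c=camera_model("scene");T=np.array(c["camera_from_world"])
im=snapshot("scene")[:,:,::-1].copy()
big=cv2.resize(im[110:350,250:410],None,fx=2.5,fy=2.5,interpolation=2)
for q,col in((0,(0,0,255)),(.2,(255,0,0)),(.26,(0,255,0))):
  for y in(-.095,.095):
    p=O+S@np.array([.27-.18*np.cos(q)-.006*np.sin(q),y,.076+.18*np.sin(q)+.006*np.cos(q)])
    k=c["camera_matrix"]@(T[:3,:3]@p+T[:3,3]);u=k[:2]/k[2]
    cv2.drawMarker(big,tuple(int(v) for v in (u-[250,110]+.5)*2.5-.5),col,cv2.MARKER_CROSS,9,1)
cv2.imwrite("pics/i.png",big)
E
```

```text
tool_pos: [0.5059, -0.1364, 0.0585]
ft_force: [-9.5, -6.3, 28.0]
grip_force: 13.7
```

View pics/i.png

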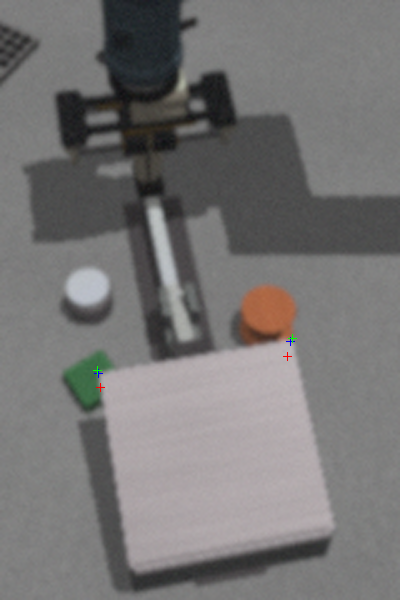

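The lip corners at (103,370) and (296,341) match the fully open markers in row. The lever is home, the bystanders have not moved, and the hold is steady at 28 N. Handing in.

```bash
python3 -c "
from cell import env, snapshot, camera_model, job_done
print(job_done())"
```

```text
the job is handed in; nothing more can be done
None
```

I pushed the lever home against the guide posts and pressed the pad down onto the rubber stop. I handed the job in at about 9 s with the lid raised and the pad still held down at about 28 N; no verdict came back.

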